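Set the feeder gain lever to its third click

TASK

Set the powder feeder's gain: with the fingertips push the orange lever all the way home against its red-marked zero stop, then push it back the other way, counting the clicks, and leave it resting in the third notch from home without ever running past that notch. Only push the lever, gently: do not pinch or jam it, and leave everything standing around the box where it is.

Things in the scene. Friction and masses are not known exactly. Their poses are not given: they have to be found in the camera images.
- gain_unit: feeder gain control: fixed blue box, 100 (its x) x 210 (its y) x 60 mm tall, aluminium top. Origin: centre of its underside, on the table; z up. The lever slides along its y, on the centre line x = 0, from the zero end (-y, red stop block) to the full end (+y, dark grey stop block). Stop blocks are 34 mm wide, rise to 68 mm above the table. A black wedge drawn on top widens toward the full end
- gain_travel (a joint): lever travel along the unit's +y, m: 0 = home at the zero stop (a rubber buffer that yields 3 N/mm beyond), 0.096 = full stop. A plunger holds it in notches 0.016 apart: home 0, clicks 1, 2, 3 at 0.016, 0.032, 0.048... Leaving a notch takes 3 to 6 N; resistance fades out just past half way, then the lever snaps into the next notch and stays. Starts at or between notches 1 and 2
- gain_lever: the lever, on the unit: an orange upright paddle, 30 mm wide across the slide, 14 mm thick along it, from 74 to 118 mm above the table, on a dark carriage 34 x 24 mm that reaches 66 mm above the table. Origin: on the lever's upright centre line, 60 mm above the table (at unit x = 0, y = -0.048 + travel); axes as the unit's
- beaker: bystander: plain steel beaker, 74 dia x 84 tall, stands loose behind the unit (mm). Origin: centre of its underside
- vial_black: bystander: glass vial with black cap, 25 dia x 60 tall, stands loose behind the unit (mm). Origin: centre of its underside
- vial_white: bystander: glass vial with white cap, 25 dia x 60 tall, stands loose behind the unit (mm). Origin: centre of its underside
- screw: bystander: thumb screw standing on its head, 24 dia x 31 tall, loose in front of the unit (mm). Origin: centre of its underside
- gauge: bystander: white stepped gauge block, 22 x 60 x 40, loose in front of the unit (mm). Origin: centre of its underside
- tamper: bystander: white powder tamper standing on its foot, 40 dia x 88 tall, loose off the unit's zero end (its -y end) (mm). Origin: centre of its underside
- timer: bystander: round timer with yellow dial, 71 dia x 30 tall, loose near the table's front edge, left of the unit (mm). Origin: centre of its underside

How it is judged:
By the outcome, as a careful person would: the job done as asked, in the order asked, and still so for the second after the job is handed in, with the robot touching nothing.
It also fails if it takes over 69 s, if anything falls off the work surface, if the arm or the gripper's body presses on something with over 40 N, if the wrist force passes 120 N, or if a joint passes its speed limit or range.

ROBOT

A 6-joint arm with a two-finger parallel gripper is mounted at the origin on a cart in front of the work surface, level with it; the furniture and walls round the work are solid. World frame = base frame: x ahead of the robot, y to its left, z up, the work surface at z = 0. Lengths are in m, angles in rad, forces in N, time in s.
With the tool pointing down it reaches from about 0.3 to 0.875 m from the base axis. Payload 4.2 kg.
Tool frame: the origin (TCP) lies at the very end of the fingers, on their centre line; the grasp point (between the pads) lies 19 mm behind it (hold_point_z is the z of the grasp point in the tool frame, in m); z points along the fingers, y is the line along which they close (so a half turn about z gives the same grasp; the last joint's range is limited). The gripper opens to 85 mm and grips with 20 to 120 N. Pads are 22 mm wide; open, the fingers measure 114 mm over their backs; the gripper's body (76 mm by 85 mm) begins 54 mm behind the grasp point. The pads swing forward as they close: fully open they stand 13 mm farther back than shut.
Start: joints at [1.135, 0.32, 1.565, -0, 1.257, -0.02], TCP at [0.232, 0.526, 0.205] pointing down, gripper open.
Joint ranges: [-3.11, 3.11], [-0.84, 2.01], [0.21, 2.61], [-1.34, 4.49], [0.05, 2.63], [-2.56, 2.56]. Speed limits (rad/s): [2.57, 2.57, 3.14, 3.14, 3.14, 3.14].

INTERFACE

Orientations are given as a unit quaternion [x, y, z, w].
In Python, from bench import observe, grab_frame, hand_in, spot_in, silhouettes, mark_of, hold_point_z gives the robot as it stands.
- The arm moves only by the tool play_rows, never from a script. Its argument "plan" is a list of rows, each a list of 7 numbers: the turn, a rotation vector about the tool's x, y, z scaled (see below), then the shift along the tool's x, y, z scaled (see below), then the closure, from 0 (fully open) to 1 (shut). A call has exactly 5 rows; each row shifts and turns the commanded pose from where the row before left it, along the tool's axes as they then stand; what a row does not reach is not made up. The controller multiplies each number of a shift by 0.04 m and each number of a turn by 8 degrees. A row lasts 1/8 s, in which the tool goes at most 62.5 mm and 10.7 degrees, less where a joint would pass 70% of its speed; a pose out of reach is approached as far as the arm can. A call with a number of a shift or a turn outside -1 to 1 is refused whole. A call with a gripper value outside its range is refused whole. The fingers move at their own pace and stop on an object; "force" is the grip in N (left out, the last holds). Time passes only in rows, so rows that do not move let the fingers close, or fill a call up. It gives the time, the measured TCP pose, the force, the opening and the grip force at its end, in the units of the state.
- observe(): the state, without advancing time (a new reading comes with each control period).
- grab_frame(name): name is "side" or "top"; returns a dict with "pixels" (400x640x3 uint8, blue, green, red), "z_map" (400x640 float32, m along the optical axis (not along the pixel's ray), 0 where there is no reading), "fx", "fy", "cx", "cy" (pixels), "origin" and "attitude" of the camera in the world. Camera axes: x right, y down, z forward; pixel columns grow to the right and rows downward; lengths in m; the calibration is good to about 2 mm. A picture is of the moment at which its call begins.
- hand_in(): hands the job in; it is judged then, once.
Trained networks look in a picture, given as the dict that the camera call returned (one of the last four; its "shot" number tells which), for a name from the list of things; names that differ only in an ending like _2 or _b are one class to them, and where a whole thing is asked for, a point or a joint stands for the part that bears it (a point fixed in the world has none). Each returns a list of dicts, best first, with "p" (0 to 1); they miss things now and then, are a little off and sometimes report something else, mostly with a low value. They report only what shows in the picture. A call takes as long as a camera call.
- spot_in(picture, thing): "extent" ([centre column, centre row, width, height] in pixels, round what is visible of it).
- silhouettes(picture, thing): "mask" (400x640 bool, what is visible of it) and "extent" ([centre column, centre row, width, height] in pixels, round what is visible of it).
- mark_of(picture, thing): "centre" ([column, row] in pixels: a listed point, or the origin of a listed thing).
The state is a dict: "time_s": time; "qpos": joint angles; "dq": joint speeds; "tau": joint torques, N m; "ee_pos": TCP position; "orientation": TCP orientation; "wrist_force": force on the tool from outside, world axes, zero at the start; "moment": the same for the moment, N m; "gripper_width": finger opening in m; "finger_force": force on a finger pad.
Only numpy, scipy, OpenCV 4.12 (cv2) and the standard library are available. Lean on these libraries where they do the work, as an engineer would, in place of code of your own. Each camera call takes 0.05 s, during which the arm holds its last target. There are 200 camera calls.

## Working session

There is one attempt and no reset: what is moved stays moved. The work goes in short steps, Python scripts to look and compute and a tool call to move; the robot and the scene stay as the last step left them, time stands still between calls to the robot, and variables do not carry over. Pictures are saved under pics/ and viewed, at most 10 in all, crops included, and the job is handed in when it is done.

Besides the shell and the picture viewer there is one more tool, called after "Request:" as a command line: name --pt "numbers of a row" for each row, then --argument value for the rest. play_rows: Moves the arm, as the interface text tells. Shifts and turns lie within -1 to 1; 1 stands for 0.04 m of shift or 8 degrees of turn. Its arguments: {"type":"object","properties":{"plan":{"type":"array"},"force":{"type":"number"}},"required":["plan"]}

```bash
mkdir -p pics
cat > h.py <<'E'
import numpy as np, cv2
from bench import *
from scipy.spatial.transform import Rotation as R
def rot(a):
    a=np.array(a,float); return R.from_quat(a).as_matrix() if a.size==4 else a.reshape(3,3)
def cloud(f):
    z=f["z_map"]; v,u=np.mgrid[:400,:640]
    P=np.dstack([(u-f["cx"])/f["fx"]*z,(v-f["cy"])/f["fy"]*z,z])
    W=P@rot(f["attitude"]).T+np.array(f["origin"]); W[z==0]=np.nan
    return W
E
python3 - <<'E'
from h import *
print(observe())
for n in ("side","top"):
    f=grab_frame(n); cv2.imwrite(f"pics/{n}0.png",f["pixels"]); W=cloud(f)
    print(n,f["origin"],f["attitude"],f["fx"])
    for t in ["gain_unit","gain_lever","beaker","vial_black","vial_white","screw","gauge","tamper","timer"]:
        s=silhouettes(f,t)
        if s:
            p=W[s[0]["mask"]]; p=p[~np.isnan(p[:,0])]
            print(t,round(s[0]["p"],2),np.round(s[0]["extent"]),np.round(np.median(p,0),3),np.round(np.percentile(p,2,axis=0),3),np.round(np.percentile(p,98,axis=0),3))
        else: print(t,None)
E
```

```text
{'time_s': 0.0, 'qpos': array([ 1.13499339e+00,  3.20305343e-01,  1.56565285e+00,  2.29844005e-06,
        1.25736670e+00, -1.99798554e-02]), 'dq': array([-0.00106211, -0.00023102, -0.00141414, -0.00048137,  0.00109262,
        0.0025399 ]), 'tau': array([-2.61079691e-05, -4.15521741e+01, -2.34157974e+01, -2.99907572e-05,
        8.10621801e-03, -8.43426108e-06]), 'ee_pos': array([0.23204389, 0.52555231, 0.20378472]), 'orientation': array([ 2.06417138e-01,  9.78463701e-01, -8.43480861e-04, -1.96742226e-04]), 'wrist_force': array([0.66500115, 0.12618722, 0.17980254]), 'moment': array([ 0.02272155,  0.01696099, -0.01181968]), 'finger_force': 0.0, 'gripper_width': 0.08531089251271096}
side [0.56728925 0.58833141 0.59695473] [ 0.02818497  0.87438272 -0.48433701 -0.00883939] 444.9583269377937
gain_unit 0.96 [314. 205.  89.  74.] [ 0.531 -0.245  0.058] [ 0.442 -0.343  0.012] [ 0.625 -0.172  0.105]
gain_lever 0.68 [302. 180.  13.  30.] [ 0.548 -0.292  0.089] [ 0.534 -0.307  0.062] [ 0.562 -0.282  0.117]
beaker 0.77 [245. 205.  32.  44.] [ 0.678 -0.245  0.054] [ 0.645 -0.355  0.001] [ 0.714 
[... 802 characters left out ...]
.541 -0.299  0.113] [ 0.53  -0.313  0.064] [ 0.553 -0.286  0.121]
beaker 0.88 [330. 134.  35.  40.] [ 0.689 -0.27   0.021] [ 0.642 -0.303 -0.001] [ 0.711 -0.236  0.086]
vial_black 0.72 [344. 193.  14.  16.] [ 0.542 -0.299  0.115] [ 0.531 -0.313  0.065] [ 0.555 -0.286  0.121]
vial_white 0.68 [290. 170.   9.  15.] [ 0.594 -0.179  0.059] [ 0.586 -0.189  0.017] [ 0.606 -0.17   0.064]
screw None
gauge 0.65 [344. 244.  22.  18.] [ 0.43  -0.302  0.028] [ 0.411 -0.33   0.   ] [ 0.45  -0.277  0.044]
tamper 0.59 [374. 152.  20.  22.] [ 0.641 -0.373  0.015] [ 0.626 -0.398 -0.   ] [ 0.672 -0.357  0.091]
timer 0.96 [259. 248.  31.  29.] [ 0.418 -0.113  0.022] [ 0.386 -0.145  0.002] [ 0.45  -0.08   0.033]
```

Run:
```python
import cv2
a=cv2.imread("pics/side0.png")[140:300,210:420]; b=cv2.imread("pics/top0.png")[100:290,220:420]
cv2.imwrite("pics/c0.png",cv2.resize(a,None,fx=3.6,fy=3.6,interpolation=2))
cv2.imwrite("pics/c1.png",cv2.resize(b,None,fx=3.1,fy=3.1,interpolation=2))
```

```text
(no output)
```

View pics/c0.png

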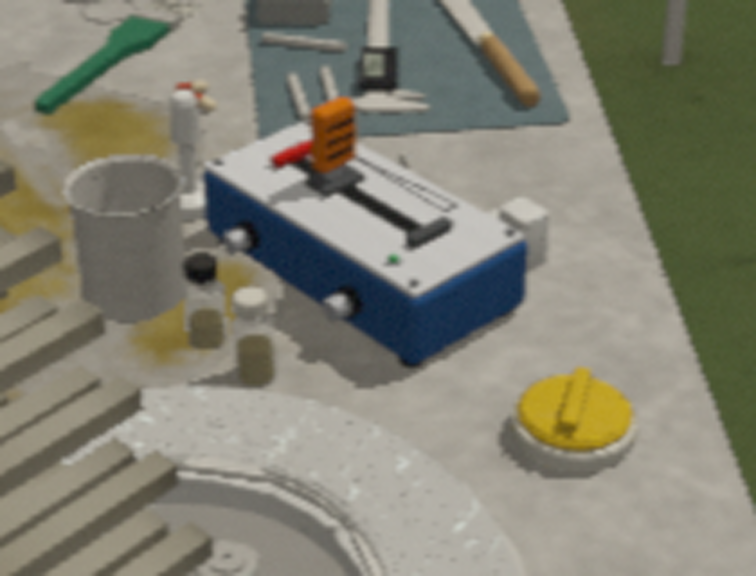

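View pics/c1.png

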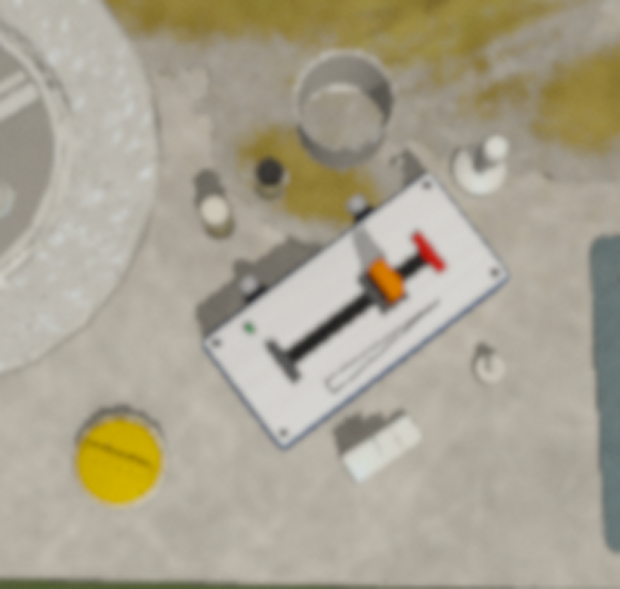

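The views show a box rotated about 35°. The red stop is at crop-top (430,252), the lever at (385,280), and the full stop at (285,360), nearer the robot's left. Next I'll fit the unit's pose.

```bash
cat >> h.py <<'E'
def orange(f):
    hsv=cv2.cvtColor(f["pixels"],cv2.COLOR_BGR2HSV)
    return (hsv[...,0]>=6)&(hsv[...,0]<=18)&(hsv[...,1]>170)&(hsv[...,2]>90)
E
python3 - <<'E'
from h import *
for n in ("top","side"):
    f=grab_frame(n); W=cloud(f); z=W[...,2]
    m=(abs(z-.06)<.006)&(W[...,0]>.4)&(W[...,0]<.66)&(W[...,1]<-.15)&(W[...,1]>-.38)
    nl,l,st,c=cv2.connectedComponentsWithStats(m.astype(np.uint8)); k=1+st[1:,4].argmax()
    p=W[l==k]; r=cv2.minAreaRect((p[:,:2]*1000).astype(np.float32)); print(n,r,np.median(p[:,2]))
    b=cv2.boxPoints(r); print(b.round(0).tolist())
    c=np.array(r[0])/1000; e=[b[1]-b[0],b[2]-b[1]]; e=max(e,key=np.linalg.norm); e=e/np.linalg.norm(e); e=e if e[1]>0 else -e
    print("unit c",c,"uy",e,np.degrees(np.arctan2(e[1],e[0])))
    hsv=cv2.cvtColor(f["pixels"],cv2.COLOR_BGR2HSV); B=f["pixels"].astype(int)
    reg=(W[...,0]>.4)&(W[...,0]<.66)&(W[...,1]<-.15)&(W[...,1]>-.38)
    ex=np.array([e[1],-e[0]])
    for nm,mm in (("orange",orange(f)&reg&(z>.075)),("otop",orange(f)&reg&(z>.112)),("red",reg&(z>.055)&(z<.075)&((hsv[...,0]<4)|(hsv[...,0]>175))&(hsv[...,1]>150)),("dark",reg&(z>.064)&(z<.072)&(hsv[...,2]<90))):
        q=W[mm]
        if len(q):
            d=q[:,:2]-c; y=d@e; x=d@ex
            print(nm,len(q),"uy med/lo/hi",np.percentile(y,[50,3,97]).round(4),"ux",np.percentile(x,[50,3,97]).round(4),"z",np.percentile(q[:,2],[3,97]).round(3))
E
```

```text
top ((530.2586059570312, -281.9302062988281), (98.66788482666016, 208.36338806152344), 38.32014083862305) 0.06082106019830025
[[427.0, -231.0], [556.0, -394.0], [634.0, -333.0], [504.0, -170.0]]
unit c [ 0.53025861 -0.28193021] uy [-0.6200548  0.7845585] 128.32013
orange 84 uy med/lo/hi [-0.0206 -0.028  -0.0161] ux [-0.0018 -0.0134  0.0106] z [0.1   0.121]
otop 70 uy med/lo/hi [-0.0219 -0.0283 -0.0166] ux [-0.0016 -0.0131  0.0107] z [0.114 0.122]
red 38 uy med/lo/hi [-0.0632 -0.0659 -0.0592] ux [ 0.0004 -0.0124  0.0127] z [0.062 0.072]
dark 60 uy med/lo/hi [-0.0058 -0.023   0.0645] ux [-0.0003 -0.0068  0.1172] z [0.064 0.07 ]
side ((532.251708984375, -278.08831787109375), (97.5755386352539, 206.13858032226562), 38.57561111450195) 0.059023848543511226
[[430.0, -228.0], [558.0, -389.0], [635.0, -328.0], [506.0, -167.0]]
unit c [ 0.53225171 -0.27808832] uy [-0.623547    0.78178585] 128.5756
orange 157 uy med/lo/hi [-0.0199 -0.0264 -0.0175] ux [ 0.0054 -0.0111  0.0151] z [0.077 0.118]
otop 41 uy med/lo/hi [-0.0213 -0.0272 -0.0176] ux [ 0.0016 -0.0112  0.0146] z [0.112 0.118]
red 33 uy med/lo/hi [-0.0631 -0.0669 -0.0611] ux [-0.0005 -0.0107  0.0149] z [0.06  0.067]
dark 81 uy med/lo/hi [-0.0146 -0.0327  0.0686] ux [ 0.0047 -0.0134  0.0161] z [0.064 0.069]
```

Run:
```python
from h import *
a=np.array([.232,.526]);b=np.array([.515,-.26]);L=np.linalg.norm(b-a);d=(b-a)/L
for n in ("top","side"):
    W=cloud(grab_frame(n)); p=W.reshape(-1,3); p=p[~np.isnan(p[:,0])]
    q=p[:,:2]-a; s=q@d; t=np.abs(q@np.array([d[1],-d[0]]))
    print(n,[(round(k,2),round(float(p[(s>k)&(s<k+.1)&(t<.12)][:,2].max(initial=-1)),3)) for k in np.arange(0,.95,.1)])
```

```text
top [(np.float64(0.0), -0.783), (np.float64(0.1), -0.782), (np.float64(0.2), -0.783), (np.float64(0.3), -0.788), (np.float64(0.4), 0.039), (np.float64(0.5), 0.041), (np.float64(0.6), 0.04), (np.float64(0.7), 0.073), (np.float64(0.8), 0.124), (np.float64(0.9), 0.094)]
side [(np.float64(0.0), -1.0), (np.float64(0.1), -1.0), (np.float64(0.2), -1.0), (np.float64(0.3), -1.0), (np.float64(0.4), 0.035), (np.float64(0.5), 0.038), (np.float64(0.6), 0.036), (np.float64(0.7), 0.069), (np.float64(0.8), 0.118), (np.float64(0.9), 0.091)]
```

Request:
play_rows --pt "0 0 0.868 0 0 0 1" --pt "0 0 0.868 0 0 0 1" --pt "0 0 0.868 0 0 0 1" --pt "0 0 0.868 0 0 0 1" --pt "0 0 0 0 0 0 1" --force 30

```text
time_s: 1.82
ee_pos: [0.2323, 0.526, 0.2046]
orientation: [0.435, 0.901, 0.0, 0.0]
wrist_force: [0.0, 0.1, -0.4]
gripper_width: -0.0001
finger_force: 0.0
```

Request:
play_rows --pt "0 0 0 -0.99 -0.33 0 1" --pt "0 0 0 -0.99 -0.33 0 1" --pt "0 0 0 -0.99 -0.33 0 1" --pt "0 0 0 -0.99 -0.33 0 1" --pt "0 0 0 -0.99 -0.33 0 1"

```text
time_s: 2.45
ee_pos: [0.3039, 0.3286, 0.2048]
orientation: [0.434, 0.901, 0.0, 0.0]
wrist_force: [1.1, -0.9, 0.3]
gripper_width: 0.0003
finger_force: 0.0
```

Request:
play_rows --pt "0 0 0 -0.99 -0.33 0 1" --pt "0 0 0 -0.99 -0.33 0 1" --pt "0 0 0 -0.99 -0.33 0 1" --pt "0 0 0 -0.99 -0.33 0 1" --pt "0 0 0 -0.99 -0.33 0 1"

```text
time_s: 3.08
ee_pos: [0.3752, 0.1325, 0.2049]
orientation: [0.434, 0.901, 0.0, 0.0]
wrist_force: [0.1, -0.6, -0.6]
gripper_width: -0.0002
finger_force: 0.0
```

Request:
play_rows --pt "0 0 0 -0.99 -0.33 0 1" --pt "0 0 0 -0.99 -0.33 0 1" --pt "0 0 0 -0.99 -0.33 0 1" --pt "0 0 0 -0.99 -0.33 0 1" --pt "0 0 0 -0.99 -0.33 0 1"

```text
time_s: 3.7
ee_pos: [0.4464, -0.0639, 0.2048]
orientation: [0.434, 0.901, 0.0, 0.0]
wrist_force: [0.3, -0.1, -0.5]
gripper_width: -0.0003
finger_force: 0.0
```

Request:
play_rows --pt "0 0 0 -0.98 -0.34 0 1" --pt "0 0 0 -0.98 -0.34 0 1" --pt "0 0 0 -0.98 -0.34 0 1" --pt "0 0 0 -0.98 -0.34 0 1" --pt "0 0 0 -0.98 -0.34 0 1"

```text
time_s: 4.32
ee_pos: [0.5149, -0.2597, 0.2046]
orientation: [0.434, 0.901, 0.0, 0.0]
wrist_force: [1.5, 0.4, -0.1]
gripper_width: 0.0001
finger_force: 0.0
```

Request:
play_rows --pt "0 0 0 0 0 0.7 1" --pt "0 0 0 0 0 0.7 1" --pt "0 0 0 0 0 0.7 1" --pt "0 0 0 0 0 0 1" --pt "0 0 0 0 0 0 1"

```text
time_s: 4.95
ee_pos: [0.5153, -0.2587, 0.1217]
orientation: [0.435, 0.901, 0.0, 0.001]
wrist_force: [0.2, 0.1, 0.1]
gripper_width: 0.0002
finger_force: 0.0
```

```bash
cat >> h.py <<'E'
C=np.array([.5313,-.280]); a=np.radians(128.45); UY=np.array([np.cos(a),np.sin(a)]); UX=np.array([UY[1],-UY[0]])
def rep(name=None):
    o=observe(); d=o["ee_pos"][:2]-C; w=o["wrist_force"]
    print("t",o["time_s"],"tcp ux,uy,z",np.round([d@UX,d@UY,o["ee_pos"][2]],4),"F ux,uy,z",np.round([w[:2]@UX,w[:2]@UY,w[2]],2))
    for n in ("top","side"):
        f=grab_frame(n); W=cloud(f); q=W[orange(f)]; q=q[(q[:,2]>.09)&(q[:,2]<.125)&(np.abs(q[:,:2]-C).max(1)<.12)]
        if len(q): 
            y=(q[:,:2]-C)@UY; print(n,len(q),"lever uy lo/med/hi",np.percentile(y,[3,50,97]).round(4),"top-z lo/hi",np.percentile(y[q[:,2]>.112],[3,97]).round(4) if (q[:,2]>.112).sum()>5 else "")
        if name:
            u,v=(230,130) if n=="side" else (270,110)
            cv2.imwrite(f"pics/{name}_{n}.png",cv2.resize(f["pixels"][v:v+150,u:u+150],None,fx=4,fy=4,interpolation=2))
E
python3 -c "
from h import *
rep('a')"
```

```text
t 4.95 tcp ux,uy,z [0.0007 0.0267 0.1217] F ux,uy,z [ 0.22 -0.02  0.06]
side 113 lever uy lo/med/hi [-0.0259 -0.0191 -0.0158] top-z lo/hi [-0.0268 -0.0167]
```

View pics/a_side.png

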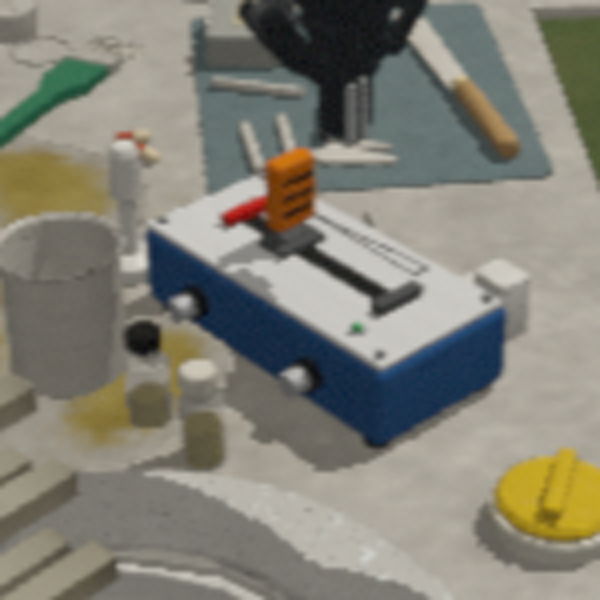

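Run:
```python
from h import *
f=grab_frame("side"); W=cloud(f)
p=W.reshape(-1,3); d=p[:,:2]-C; y=d@UY; x=d@UX
m=(abs(x)<.06)&(y>-.01)&(y<.07)&(p[:,2]>.09)&(p[:,2]<.3)
q=p[m]; 
for z0 in np.arange(.1,.26,.01):
    k=m&(p[:,2]>z0)&(p[:,2]<z0+.01)
    if k.sum(): print(round(z0,2),k.sum(),"x",x[k].min().round(4),x[k].max().round(4),"y",y[k].min().round(4),y[k].max().round(4))
o=observe(); P=np.array([*o["ee_pos"]]); c=rot(f["attitude"]).T@(P-f["origin"]); u=c[0]/c[2]*f["fx"]+f["cx"]; v=c[1]/c[2]*f["fy"]+f["cy"]; print("tcp px",u,v,"in crop",(u-230)*4,(v-130)*4, o["ee_pos"])
```

```text
0.14 7 x -0.0055 0.0104 y 0.0207 0.0334
0.15 42 x -0.0099 0.0176 y 0.0164 0.0378
0.16 55 x -0.0114 0.0174 y 0.0173 0.0381
0.17 64 x -0.0101 0.0177 y 0.0188 0.0385
0.18 44 x -0.012 0.0173 y 0.0233 0.0384
0.19 108 x -0.0317 0.0371 y 0.0152 0.0401
0.2 133 x -0.0426 0.0435 y 0.0117 0.04
0.21 172 x -0.0491 0.0515 y 0.0095 0.0439
0.22 173 x -0.0547 0.0599 y 0.0082 0.0456
0.23 187 x -0.0589 0.06 y 0.0187 0.0448
0.24 204 x -0.0566 0.06 y 0.0121 0.0476
0.25 195 x -0.0353 0.0483 y 0.0201 0.0481
tcp px 316.7896367731662 174.5776117983787 in crop 347.1585470926648 178.31044719351485 [ 0.51536431 -0.25870116  0.12206246]
```

The side view shows the fingertips at crop (335,140), but the TCP should project to (347,178). The visible tips therefore sit about 25 mm above the reported TCP. A TCP height of 0.078 m is safe whichever is right, so I'll go there and check again.

Request:
play_rows --pt "0 0 0 0 0 0.5 1" --pt "0 0 0 0 0 0.5 1" --pt "0 0 0 0 0 0.1 1" --pt "0 0 0 0 0 0 1" --pt "0 0 0 0 0 0 1"

```text
time_s: 5.72
ee_pos: [0.5152, -0.2587, 0.0777]
orientation: [0.435, 0.9, 0.0, 0.001]
wrist_force: [0.3, 0.2, 0.5]
gripper_width: 0.0003
finger_force: 0.0
```

Run:
```python
from h import *
rep('b')
for n in ("side","top"):
  f=grab_frame(n); W=cloud(f)
  p=W.reshape(-1,3); d=p[:,:2]-C; y=d@UY; x=d@UX
  m=(abs(x)<.06)&(y>-.008)&(y<.07)
  for z0 in np.arange(.07,.22,.01):
    k=m&(p[:,2]>z0)&(p[:,2]<z0+.01)
    if k.sum(): print(round(z0,2),k.sum(),"x",x[k].min().round(4),x[k].max().round(4),"y",y[k].min().round(4),y[k].max().round(4))
```

```text
t 5.725 tcp ux,uy,z [0.0007 0.0267 0.0777] F ux,uy,z [ 0.35 -0.02  0.49]
side 107 lever uy lo/med/hi [-0.0254 -0.0188 -0.0163] top-z lo/hi [-0.026  -0.0174]
0.1 21 x -0.0037 0.0132 y 0.0165 0.0377
0.11 46 x -0.0104 0.0172 y 0.021 0.0381
0.12 48 x -0.0105 0.0174 y 0.0202 0.0398
0.13 56 x -0.0094 0.0184 y 0.0199 0.039
0.14 49 x -0.0212 0.0324 y 0.0306 0.0405
0.15 126 x -0.0315 0.0395 y 0.0165 0.0407
0.16 124 x -0.0407 0.0485 y 0.011 0.0439
0.17 157 x -0.0479 0.0551 y 0.0086 0.0441
0.18 172 x -0.0586 0.0594 y 0.0179 0.0454
0.19 189 x -0.0573 0.0599 y 0.0146 0.0469
0.2 185 x -0.048 0.0539 y 0.0201 0.0483
0.21 151 x -0.0355 0.0458 y 0.0177 0.0468
0.07 12 x -0.0185 0.0108 y 0.0597 0.068
0.16 2 x -0.0407 -0.0308 y 0.0382 0.0383
0.17 10 x -0.0465 -0.0323 y 0.0343 0.0384
0.18 13 x -0.0521 -0.0394 y 0.0153 0.0384
0.19 17 x -0.0509 -0.0411 y 0.0168 0.0382
0.2 10 x -0.0473 -0.0432 y 0.0223 0.0311
0.21 7 x -0.0423 -0.0363 y 0.0317 0.0375
```

View pics/b_side.png

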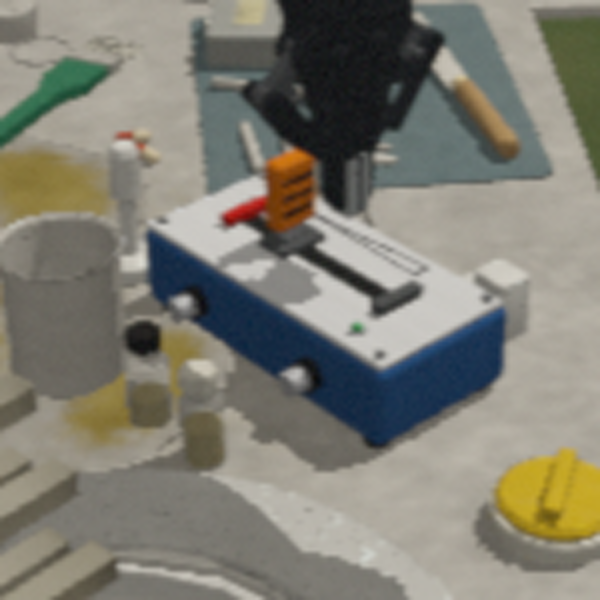

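Request:
play_rows --pt "0 0 0 0 -0.05 0.17 1" --pt "0 0 0 -0.2 0 0 1" --pt "0 0 0 -0.2 0 0 1" --pt "0 0 0 -0.15 0 0 1" --pt "0 0 0 0 0 0 1"

```text
time_s: 6.55
ee_pos: [0.5271, -0.2773, 0.0697]
orientation: [0.435, 0.9, 0.0, 0.0]
wrist_force: [0.2, 0.3, -0.8]
gripper_width: -0.0001
finger_force: 0.0
```

```bash
python3 -c "
from h import *
rep()"
```

```text
t 6.55 tcp ux,uy,z [-0.0016  0.0047  0.0697] F ux,uy,z [ 0.33  0.09 -0.77]
side 74 lever uy lo/med/hi [-0.0257 -0.0188 -0.0162] top-z lo/hi [-0.0264 -0.0121]
```

Request:
play_rows --pt "0 0 0 -0.06 0 0 1" --pt "0 0 0 -0.06 0 0 1" --pt "0 0 0 -0.06 0 0 1" --pt "0 0 0 -0.06 0 0 1" --pt "0 0 0 -0.06 0 0 1"

```text
time_s: 7.28
ee_pos: [0.5341, -0.2862, 0.0698]
orientation: [0.435, 0.9, 0.0, -0.0]
wrist_force: [-0.4, 1.4, 0.3]
gripper_width: -0.0001
finger_force: 0.2
```

Request:
play_rows --pt "0 0 0 -0.06 0 0 1" --pt "0 0 0 -0.06 0 0 1" --pt "0 0 0 -0.06 0 0 1" --pt "0 0 0 -0.06 0 0 1" --pt "0 0 0 0 0 0 1"

```text
time_s: 7.9
ee_pos: [0.5392, -0.2926, 0.0698]
orientation: [0.435, 0.9, 0.001, -0.001]
wrist_force: [-2.6, 4.8, 3.2]
gripper_width: 0.0001
finger_force: 2.5
```

```bash
python3 -c "
from h import *
rep()"
```

```text
t 7.9 tcp ux,uy,z [-0.0017 -0.0148  0.0698] F ux,uy,z [0.95 5.33 3.16]
side 50 lever uy lo/med/hi [-0.0345 -0.0294 -0.0217] top-z lo/hi [-0.0347 -0.0194]
```

Request:
play_rows --pt "0 0 0 -0.05 0 0 1" --pt "0 0 0 -0.05 0 0 1" --pt "0 0 0 -0.05 0 0 1" --pt "0 0 0 -0.05 0 0 1" --pt "0 0 0 -0.05 0 0 1"

```text
time_s: 8.62
ee_pos: [0.5466, -0.302, 0.0698]
orientation: [0.435, 0.9, -0.0, 0.0]
wrist_force: [0.0, -0.6, -0.4]
gripper_width: 0.0005
finger_force: 0.0
```

```bash
python3 -c "
from h import *
rep()"
```

```text
t 8.625 tcp ux,uy,z [-0.0017 -0.0268  0.0698] F ux,uy,z [-0.35 -0.48 -0.42]
side 59 lever uy lo/med/hi [-0.0491 -0.0441 -0.0414] top-z lo/hi [-0.0493 -0.0417]
```

Request:
play_rows --pt "0 0 0 -0.03 0 0 1" --pt "0 0 0 -0.03 0 0 1" --pt "0 0 0 -0.03 0 0 1" --pt "0 0 0 -0.02 0 0 1" --pt "0 0 0 0 0 0 1"

```text
time_s: 9.35
ee_pos: [0.5488, -0.3048, 0.0698]
orientation: [0.435, 0.9, 0.0, -0.0]
wrist_force: [-0.4, 2.3, 0.8]
gripper_width: -0.0
finger_force: 0.5
```

Request:
play_rows --pt "0 0 0 -0.02 0 0 1" --pt "0 0 0 -0.02 0 0 1" --pt "0 0 0 0 0 0 1" --pt "0 0 0 0 0 0 1" --pt "0 0 0 0 0 0 1"

```text
time_s: 9.98
ee_pos: [0.5491, -0.3052, 0.0698]
orientation: [0.435, 0.9, 0.001, -0.001]
wrist_force: [-2.9, 4.9, 4.0]
gripper_width: -0.0001
finger_force: 2.7
```

```bash
python3 -c "
from h import *
rep()"
```

```text
t 9.975 tcp ux,uy,z [-0.0017 -0.0308  0.0698] F ux,uy,z [0.77 5.64 3.98]
side 50 lever uy lo/med/hi [-0.0499 -0.0442 -0.0393] top-z lo/hi [-0.0504 -0.0386]
```

Request:
play_rows --pt "0 0 0 -0.02 0 0 1" --pt "0 0 0 -0.02 0 0 1" --pt "0 0 0 0 0 0 1" --pt "0 0 0 0 0 0 1" --pt "0 0 0 0 0 0 1"

```text
time_s: 10.7
ee_pos: [0.5498, -0.306, 0.0698]
orientation: [0.435, 0.9, 0.001, -0.002]
wrist_force: [-3.2, 5.5, 3.6]
gripper_width: -0.0004
finger_force: 3.3
```

```bash
python3 -c "
from h import *
rep()"
```

```text
t 10.7 tcp ux,uy,z [-0.0017 -0.0319  0.0698] F ux,uy,z [0.9  6.34 3.62]
side 44 lever uy lo/med/hi [-0.0498 -0.0454 -0.04  ] top-z lo/hi [-0.0525 -0.0386]
```

Request:
play_rows --pt "0 0 0 -0.02 0 0 1" --pt "0 0 0 -0.02 0 0 1" --pt "0 0 0 0 0 0 1" --pt "0 0 0 0 0 0 1" --pt "0 0 0 0 0 0 1"

```text
time_s: 11.42
ee_pos: [0.5504, -0.3069, 0.0698]
orientation: [0.435, 0.9, 0.001, -0.002]
wrist_force: [-4.1, 6.2, 4.0]
gripper_width: 0.0003
finger_force: 3.9
```

```bash
python3 -c "
from h import *
rep('c')"
```

```text
t 11.425 tcp ux,uy,z [-0.0017 -0.0329  0.0698] F ux,uy,z [0.66 7.36 4.04]
side 46 lever uy lo/med/hi [-0.0521 -0.0469 -0.0429] top-z lo/hi [-0.0519 -0.0462]
```

View pics/c_side.png

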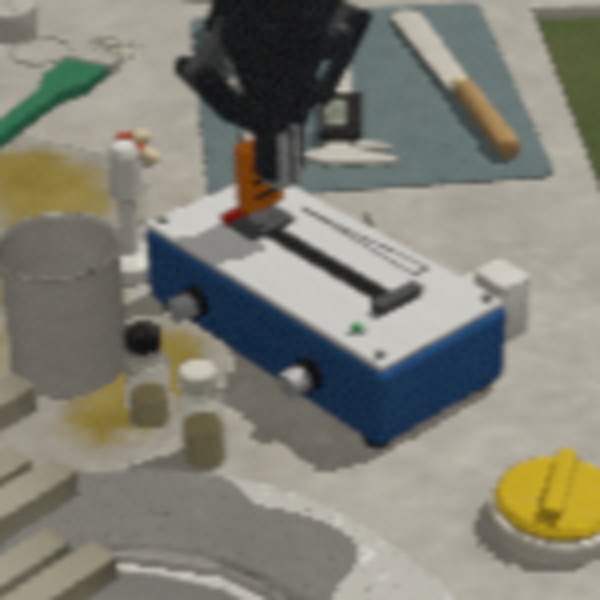

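The lever's carriage (258,220) sits hard against the red stop at over 7 N, so it is home. Now I'll cross over to the other side.

Request:
play_rows --pt "0 0 0 0.25 0 0 1" --pt "0 0 0 0 0 -0.9 1" --pt "0 0 0 0 0 -0.9 1" --pt "0 0 0 0 0 -0.1 1" --pt "0 0 0 0 0 0 1"

```text
time_s: 12.15
ee_pos: [0.5455, -0.301, 0.1453]
orientation: [0.435, 0.9, -0.0, 0.0]
wrist_force: [-0.3, -0.0, 0.0]
gripper_width: 0.0001
finger_force: 0.0
```

Request:
play_rows --pt "0 0 0 -0.52 0 0 1" --pt "0 0 0 -0.52 0 0 1" --pt "0 0 0 -0.52 0 0 1" --pt "0 0 0 0 0 0 1" --pt "0 0 0 0 0 0 1"

```text
time_s: 12.78
ee_pos: [0.5835, -0.3491, 0.1443]
orientation: [0.435, 0.9, 0.0, -0.001]
wrist_force: [-0.9, -0.3, -0.0]
gripper_width: -0.0001
finger_force: 0.0
```

```bash
python3 -c "
from h import *
rep('d')"
```

```text
t 12.775 tcp ux,uy,z [-0.0021 -0.0866  0.1443] F ux,uy,z [-0.85  0.35 -0.05]
top 75 lever uy lo/med/hi [-0.0552 -0.0492 -0.0423] top-z lo/hi [-0.0552 -0.0426]
side 113 lever uy lo/med/hi [-0.0512 -0.0435 -0.041 ] top-z lo/hi [-0.0521 -0.0412]
```

Request:
play_rows --pt "0 0 0 0 0 0.9 1" --pt "0 0 0 0 0 0.8 1" --pt "0 0 0 0 0 0.16 1" --pt "0 0 0 0 0 0 1" --pt "0 0 0 0 0 0 1"

```text
time_s: 13.5
ee_pos: [0.5854, -0.3503, 0.0732]
orientation: [0.435, 0.9, -0.0, 0.002]
wrist_force: [-1.4, 0.6, 0.8]
gripper_width: -0.0003
finger_force: 0.0
```

Request:
play_rows --pt "0 0 0 0.1 0 0 1" --pt "0 0 0 0.1 0 0 1" --pt "0 0 0 0.1 0 0 1" --pt "0 0 0 0 0 0 1" --pt "0 0 0 0 0 0 1"

```text
time_s: 14.12
ee_pos: [0.5771, -0.3404, 0.0714]
orientation: [0.435, 0.9, 0.0, 0.0]
wrist_force: [0.5, 0.4, 0.7]
gripper_width: 0.0
finger_force: 0.0
```

```bash
python3 -c "
from h import *
rep()"
```

```text
t 14.125 tcp ux,uy,z [-0.0017 -0.0758  0.0714] F ux,uy,z [ 0.59 -0.02  0.72]
top 98 lever uy lo/med/hi [-0.0552 -0.047  -0.0417] top-z lo/hi [-0.0556 -0.0424]
side 115 lever uy lo/med/hi [-0.0508 -0.0434 -0.0404] top-z lo/hi [-0.0518 -0.0401]
```

Request:
play_rows --pt "0 0 0 0.05 0 0 1" --pt "0 0 0 0.05 0 0 1" --pt "0 0 0 0.05 0 0 1" --pt "0 0 0 0.05 0 0 1" --pt "0 0 0 0.05 0 0 1"

```text
time_s: 14.85
ee_pos: [0.571, -0.3327, 0.0714]
orientation: [0.435, 0.9, -0.0, 0.0]
wrist_force: [1.7, -2.2, -0.7]
gripper_width: 0.0001
finger_force: 1.4
```

Request:
play_rows --pt "0 0 0 0.04 0 0 1" --pt "0 0 0 0.04 0 0 1" --pt "0 0 0 0.04 0 0 1" --pt "0 0 0 0 0 0 1" --pt "0 0 0 0 0 0 1"

```text
time_s: 15.48
ee_pos: [0.5677, -0.3286, 0.0714]
orientation: [0.435, 0.9, 0.0, -0.0]
wrist_force: [0.9, -1.6, 0.2]
gripper_width: -0.0001
finger_force: 0.5
```

```bash
python3 -c "
from h import *
rep()"
```

```text
t 15.475 tcp ux,uy,z [-0.0017 -0.0606  0.0714] F ux,uy,z [-0.27 -1.83  0.19]
top 59 lever uy lo/med/hi [-0.0443 -0.0385 -0.0359] top-z lo/hi [-0.0444 -0.0365]
side 113 lever uy lo/med/hi [-0.0464 -0.0378 -0.0352] top-z lo/hi [-0.0472 -0.0357]
```

Request:
play_rows --pt "0 0 0 0.03 0 0 1" --pt "0 0 0 0.03 0 0 1" --pt "0 0 0 0.03 0 0 1" --pt "0 0 0 0 0 0 1" --pt "0 0 0 0 0 0 1"

```text
time_s: 16.2
ee_pos: [0.5655, -0.3259, 0.0713]
orientation: [0.435, 0.9, 0.0, -0.0]
wrist_force: [-0.3, 0.7, 0.1]
gripper_width: -0.0002
finger_force: 0.0
```

```bash
python3 -c "
from h import *
rep()"
```

```text
t 16.2 tcp ux,uy,z [-0.0017 -0.0572  0.0713] F ux,uy,z [0.17 0.72 0.07]
top 90 lever uy lo/med/hi [-0.0381 -0.0304 -0.0257] top-z lo/hi [-0.0383 -0.0263]
side 119 lever uy lo/med/hi [-0.0362 -0.0276 -0.0247] top-z lo/hi [-0.0369 -0.0249]
```

Click 1: the lever moved 16 mm and the force has released. On to click 2.

Request:
play_rows --pt "0 0 0 0.08 0 0 1" --pt "0 0 0 0.08 0 0 1" --pt "0 0 0 0.06 0 0 1" --pt "0 0 0 0.05 0 0 1" --pt "0 0 0 0.03 0 0 1"

```text
time_s: 16.92
ee_pos: [0.5583, -0.3168, 0.0714]
orientation: [0.435, 0.9, -0.0, 0.0]
wrist_force: [0.6, -2.2, -1.1]
gripper_width: 0.0
finger_force: 0.9
```

Request:
play_rows --pt "0 0 0 0.03 0 0 1" --pt "0 0 0 0.03 0 0 1" --pt "0 0 0 0.03 0 0 1" --pt "0 0 0 0 0 0 1" --pt "0 0 0 0 0 0 1"

```text
time_s: 17.55
ee_pos: [0.5559, -0.3136, 0.0714]
orientation: [0.435, 0.9, 0.0, -0.0]
wrist_force: [0.0, 0.5, 0.2]
gripper_width: -0.0001
finger_force: 0.0
```

```bash
python3 -c "
from h import *
rep()"
```

```text
t 17.55 tcp ux,uy,z [-0.0017 -0.0416  0.0714] F ux,uy,z [0.3  0.37 0.21]
top 75 lever uy lo/med/hi [-0.0218 -0.0153 -0.0113] top-z lo/hi [-0.022  -0.0116]
side 112 lever uy lo/med/hi [-0.0189 -0.0116 -0.0086] top-z lo/hi [-0.0193 -0.0088]
```

Click 2: the lever is at about 32 mm. Same motion for click 3.

Request:
play_rows --pt "0 0 0 0.08 0 0 1" --pt "0 0 0 0.08 0 0 1" --pt "0 0 0 0.06 0 0 1" --pt "0 0 0 0.05 0 0 1" --pt "0 0 0 0.03 0 0 1"

```text
time_s: 18.27
ee_pos: [0.5488, -0.3048, 0.0714]
orientation: [0.435, 0.9, -0.0, 0.001]
wrist_force: [0.6, -0.9, -0.5]
gripper_width: 0.0001
finger_force: 1.1
```

Request:
play_rows --pt "0 0 0 0.03 0 0 1" --pt "0 0 0 0.03 0 0 1" --pt "0 0 0 0.03 0 0 1" --pt "0 0 0 0 0 0 1" --pt "0 0 0 0 0 0 1"

```text
time_s: 18.9
ee_pos: [0.5461, -0.3013, 0.0714]
orientation: [0.435, 0.9, 0.0, -0.0]
wrist_force: [0.3, -0.2, -0.8]
gripper_width: 0.0001
finger_force: 0.0
```

```bash
python3 -c "
from h import *
rep()"
```

```text
t 18.9 tcp ux,uy,z [-0.0016 -0.0259  0.0714] F ux,uy,z [ 0.1  -0.35 -0.83]
top 28 lever uy lo/med/hi [-0.0068 -0.0021 -0.0008] top-z lo/hi [-0.0066 -0.0012]
side 121 lever uy lo/med/hi [-0.0111 -0.0025 -0.    ] top-z lo/hi [-0.0125 -0.0012]
```

It hasn't snapped yet: the lever is at about 41 mm, just past half way. I'll nudge it a little further.

Request:
play_rows --pt "0 0 0 0.02 0 0 1" --pt "0 0 0 0.02 0 0 1" --pt "0 0 0 0 0 0 1" --pt "0 0 0 0 0 0 1" --pt "0 0 0 0 0 0 1"

```text
time_s: 19.62
ee_pos: [0.5453, -0.3003, 0.0714]
orientation: [0.435, 0.9, 0.0, 0.0]
wrist_force: [-0.5, 0.3, -0.1]
gripper_width: -0.0002
finger_force: 0.0
```

```bash
python3 -c "
from h import *
rep()"
```

```text
t 19.625 tcp ux,uy,z [-0.0017 -0.0246  0.0714] F ux,uy,z [-0.18  0.57 -0.1 ]
top 62 lever uy lo/med/hi [-0.0031  0.0027  0.0065] top-z lo/hi [-0.0033  0.006 ]
side 123 lever uy lo/med/hi [-0.0031  0.0046  0.0075] top-z lo/hi [-0.0036  0.007 ]
```

Click 3: the side median is +0.0046, exactly 48 mm from home. Backing off, raising and checking.

Request:
play_rows --pt "0 0 0 -0.5 0 0 1" --pt "0 0 0 0 0 -0.9 1" --pt "0 0 0 0 0 -0.9 1" --pt "0 0 0 0 0 -0.9 1" --pt "0 0 0 0 0 0 1"

```text
time_s: 20.35
ee_pos: [0.5593, -0.317, 0.183]
orientation: [0.435, 0.9, -0.0, 0.004]
wrist_force: [0.2, -0.0, -0.2]
gripper_width: 0.0002
finger_force: 0.0
```

```bash
python3 -c "
from h import *
rep('e')"
```

```text
t 20.35 tcp ux,uy,z [-0.001  -0.0464  0.183 ] F ux,uy,z [ 0.14 -0.13 -0.18]
top 83 lever uy lo/med/hi [-0.0063  0.001   0.0064] top-z lo/hi [-0.0063  0.0056]
side 116 lever uy lo/med/hi [-0.0024  0.0043  0.0071] top-z lo/hi [-0.0048  0.0066]
```

View pics/e_side.png

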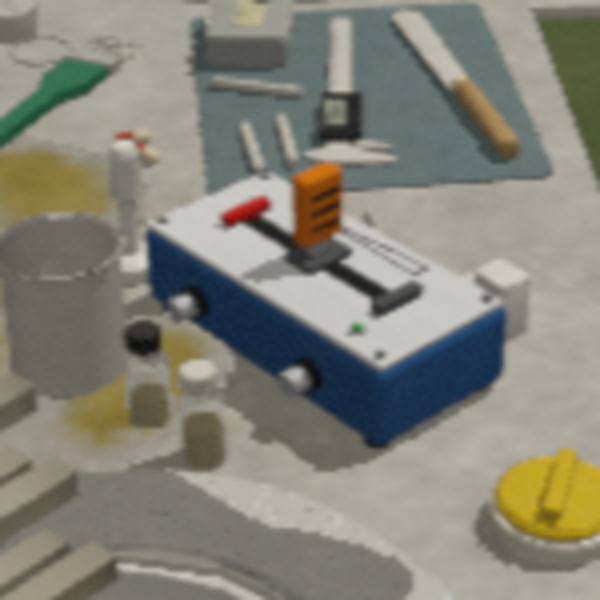

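The carriage is at (318,255), midway between the red stop (245,210) and the grey stop (397,297), i.e. notch 3 of 6. The bystanders haven't moved and the arm is clear.

```bash
python3 -c "
from bench import *
print(hand_in())"
```

```text
the job is handed in; nothing more can be done
None
```

I pushed the lever home against its red stop, then back three clicks. It rests in notch 3, measured about 48 mm from home, and never ran past it. The bystanders in the last view hadn't moved, the arm was clear, and the job was handed in at about 20 s.

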